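# Back the ratchet turntable up one notch

## Robot

A 7-joint arm with a two-finger parallel gripper is mounted at the origin on the work surface. World frame = base frame: x ahead of the robot, y to its left, z up, the work surface at z = 0. Lengths are in m, angles in rad, forces in N, time in s.
With the tool pointing down it reaches from about 0.425 to 0.875 m from the base axis. Payload 4.7 kg.
Tool frame: the origin (TCP) lies at the very end of the fingers, on their centre line; the grasp point (between the pads) lies 19 mm behind it; x points along the fingers, y is the direction in which the jaws open and shut, and the axes are right-handed (so a half turn about x gives the same grasp; the last joint's range is limited). The gripper opens to 87 mm and grips with 3 to 60 N. Pads are 19 mm wide; open, the fingers measure 117 mm over their backs; the gripper's body (75 mm by 190 mm) begins 51 mm behind the grasp point.
Start: joints at [1.274, 0.321, -0.07, 1.45, 0.023, 1.371, -0.057], TCP at [0.199, -0.619, 0.223] pointing down, gripper open.
Joint ranges: [-2.86, 2.86], [-0.3, 2.09], [-1.38, 1.24], [0.06, 2.45], [-1.56, 4.7], [0.09, 2.05], [-2.69, 2.69]. Speed limits (rad/s): [2.57, 2.57, 3.14, 3.14, 3.14, 3.14, 3.14].

## Interface

Orientations are given as a rotation vector (axis times angle).
In Python, from bench import ctrl gives the robot as it stands.
- The arm moves only by the tool step_arm, never from a script. Its argument "increments" is one flat list of numbers, 6 for each row, row after row: the shift along the tool's x, y, z in cm, then the turn, a rotation vector about the tool's x, y, z in rad. In form: [tx, ty, tz, ax, ay, az, tx, ty, tz, ax, ay, az, ...]. A call has 1 to 12 rows; each row shifts and turns the commanded pose from where the row before left it, along the tool's axes as they then stand; what a row does not reach is not made up. A row lasts 1/8 s, in which the tool goes at most 62.5 mm and 10.7 degrees, less where a joint would pass 70% of its speed; a pose out of reach is approached as far as the arm can. A call with a gripper value outside its range is refused whole. "fingers" is the opening in per cent of the stroke, from 0 (shut) to 100 (fully open), set as the call begins (left out, the last holds). The fingers move at their own pace and stop on an object; "force" is the grip in N (left out, the last holds). Time passes only in rows, so rows that do not move let the fingers close. It gives the time, the measured TCP pose, the force and the opening at its end, in the units of the state.
- ctrl.get_state(): the state, without advancing time (a new reading comes with each control period).
- ctrl.get_image(name): name is "scene" or "top" or "wrist"; returns the picture (400x640x3 uint8, red, green, blue); there is no depth.
- ctrl.camera_params(name): a dict with "vertical_fov" (degrees; the focal length in pixels is half the picture's height over the tangent of half this angle, whatever the lens; pixels are square), "cx", "cy" (the principal point, pixels), "R" (3x3) and "t" (3): a world point X has camera coordinates R X + t. Camera axes: x right, y down, z forward; pixel columns grow to the right and rows downward; lengths in m; the calibration is good to about 2 mm. A picture is of the moment at which its call begins: read the wrist's pose just before it. camera_params takes no time and is no camera call; for the wrist camera it gives the pose at the moment of the call.
- ctrl.close_job(): hands the job in, once; it reports no verdict.
Trained networks look in the newest picture that a camera, given by its name, has taken for a name from the list of things; names that differ only in an ending like _2 or _b are one class to them, and where a whole thing is asked for, a point or a joint stands for the part that bears it (a point fixed in the world has none). Each returns a list of dicts, best first, with "score" (0 to 1); they miss things now and then, are a little off and sometimes report something else, mostly with a low value. They report only what shows in the picture. A call takes as long as a camera call. They do not tell look-alikes from the thing itself.
- ctrl.search_frame(camera, name): "xyz" ([x, y, z] in m, in the coordinates of the camera as it stood for that picture, good to about 4 mm: the middle of the surface that is visible of it).
- ctrl.silhouettes(camera, name): "pixels" (400x640 bool, what is visible of it).
- ctrl.spot_point(camera, name): "xyz" ([x, y, z] in m, in the coordinates of the camera as it stood for that picture, good to about 4 mm: a listed point, or the origin of a listed thing).
The state is a dict: "time": time; "joint_positions": joint angles; "qd": joint speeds; "joint_torque": joint torques, N m; "position": TCP position; "tool_rot": TCP orientation; "ft_force": force on the tool from outside, world axes, zero at the start; "torque": the same for the moment, N m; "grip_width": opening from 0.0 (shut) to 1.0 (fully open).
Only numpy, scipy, OpenCV 4.12 (cv2) and the standard library are available. Lean on these libraries where they do the work, as an engineer would, in place of code of your own. Each camera call takes 0.05 s, during which the arm holds its last target.

## Task

The model maker's turntable has gone one notch too far. With a fingertip push the pawl's thumb paddle outward so that the pawl lifts out of the teeth and stays tipped back, push the wheel backward (clockwise seen from above) by one notch, then tip the pawl back down so that its nose sits fully home in the next gap. Do not grip anything, do not turn the wheel forward or two notches back, and leave the glass standing on the hub and the things around the turntable where they are.

Things in the scene. Friction and masses are not known exactly. Their poses are not given: they have to be found in the camera images.
- turntable: fixed foot of the modeller's ratchet turntable: a plywood disc 232 mm across, 10 mm thick, with a tongue on one side (reaching 175 mm from the centre) that carries the pawl. Origin on the table under the wheel's vertical axle; its x axis points from the axle to the pawl, z up. It stands turned any way within about 72 degrees of straight ahead of the robot
- wheel (a joint): turn of the ratchet wheel (rad), growing counter-clockwise seen from above. One notch is 0.524 rad (30 degrees). At 0 a tooth gap is centred under the pawl's nose; the nose has about 0.08 rad of play each way in a gap and the wheel starts within 0.05 of 0. Backward = clockwise from above (value decreasing). It turns with light drag (about 1 N at a finger plate) and stops when not pushed
- pawl (a joint): angle of the steel pawl (rad) on a level hinge, 128 mm from the wheel's axle, 55 mm above the table, square to the turntable's x axis. 0 = down, nose home in a gap; grows as the nose lifts, to a stop at 0.95. The nose clears the teeth from about 0.45. Top-heavy: past about 0.5 it falls to the raised stop and stays, short of that it falls back down. About 1 N moves it
- paddle (a point): centre of the pawl's thumb paddle, a plate 36 mm wide (across the turntable's x axis), 24 mm tall, 10 mm thick, 65 mm from the hinge. Pawl down: it leans 0.42 rad towards the wheel, centre 101 mm from the wheel's axle, 114 mm up. Raised: leans 0.53 rad outward, 161 mm from the axle, 111 mm up. Push it away from the axle to lift the nose, towards it to lower
- nose (a point): middle of the underside of the pawl's nose (9 mm wide along the rim, 16 mm long radially), 102 mm from the wheel's axle and 32 mm above the table when down
- hub (a point): centre of the wheel hub's rubber top, 60 mm across, 36 mm above the table. The wheel is a flat dark metal disc 226 mm across, top face 30 mm above the table, with 12 bare aluminium saw teeth 10 mm high standing on its rim (93 to 113 mm from the axle). Their upright faces meet the lowered pawl and block backward turning
- fin0 (a point): middle of the top edge of finger plate 0, one of four upright aluminium plates on the wheel's face, each 30 mm long radially (60 to 90 mm from the axle), 10 mm thick, 40 mm tall (30 to 70 mm above the table); at wheel value 0 it stands 45 degrees counter-clockwise from the turntable's x axis
- fin1 (a point): middle of the top edge of finger plate 1, one of four upright aluminium plates on the wheel's face, each 30 mm long radially (60 to 90 mm from the axle), 10 mm thick, 40 mm tall (30 to 70 mm above the table); at wheel value 0 it stands 135 degrees counter-clockwise from the turntable's x axis
- fin2 (a point): middle of the top edge of finger plate 2, one of four upright aluminium plates on the wheel's face, each 30 mm long radially (60 to 90 mm from the axle), 10 mm thick, 40 mm tall (30 to 70 mm above the table); at wheel value 0 it stands 225 degrees counter-clockwise from the turntable's x axis
- fin3 (a point): middle of the top edge of finger plate 3, one of four upright aluminium plates on the wheel's face, each 30 mm long radially (60 to 90 mm from the axle), 10 mm thick, 40 mm tall (30 to 70 mm above the table); at wheel value 0 it stands 315 degrees counter-clockwise from the turntable's x axis
- glass: the small footed clear glass, 42 mm across and 48 mm tall, mass about 60 g, standing loose on the wheel's hub (it just turns with the wheel); origin at the centre of its underside
- beaker: clear plastic beaker, 68 mm across, 85 mm tall, standing on the table; origin at the centre of its underside
- jar_a: small amber paint jar with a white cap, 38 mm across, 50 mm tall; origin at the centre of its underside
- jar_b: small clear paint jar with a black cap, 38 mm across, 50 mm tall; origin at the centre of its underside
- carton: small closed cardboard carton, 90 x 60 x 45 mm (45 high); origin at the centre of its underside
- brush_pot: white pot of paint brushes, 68 mm across, brushes up to 190 mm high; origin at the centre of its underside
- clock: small green desk clock, 45 x 85 x 85 mm; origin at the centre of its underside
Things that resemble listed ones, but are neither listed nor needed, are in the scene too. What is shaped like the glass but green is not meant.

How it is judged:
On the way, in this order (a step that is already met when the one before it is completed fails the run):
1. the pawl is lifted clear of the teeth (joint above 0.6) with the wheel not yet turned (value of joint pawl above 0.6 rad and value of joint wheel above -0.15 rad), for 0.2 s.
2. with the pawl still lifted, the wheel is turned one notch back (value of joint pawl above 0.6 rad and value of joint wheel between -0.615 and -0.43 rad), for 0.2 s.
At the end, for the whole second after the job is handed in: The wheel stands one notch (0.524 rad, within about 0.09 rad) behind its 0 and is at rest, the pawl is down with its nose home in the gap (joint under 0.06 rad), and the glass stands upright within 20 mm of the hub's centre (value of joint pawl below 0.06 rad and value of joint wheel between -0.615 and -0.43 rad and velocity of joint wheel between -0.05 and 0.05 rad/s and distance between glass and hub below 0.02 m and angle between glass's own z axis and vertical below 0.15 rad); the robot touches nothing.
It fails at once if the wheel is turned forward by more than 0.2 rad (value of joint wheel above 0.2 rad).
It fails at once if the wheel is turned back far past the one notch (beyond 0.9 rad) (value of joint wheel below -0.9 rad).
It fails at once if the paddle or a finger plate is gripped (both its faces pressed at once) (contact force between each of pawl_c4, pawl_c5 and the fingers above 2 N or contact force between each of wheel_c26, wheel_c27 and the fingers above 2 N or contact force between each of wheel_c28, wheel_c29 and the fingers above 2 N or contact force between each of wheel_c30, wheel_c31 and the fingers above 2 N or contact force between each of wheel_c32, wheel_c33 and the fingers above 2 N).
It fails at once if the glass is lifted, shoved off the hub's middle by more than 20 mm or tipped (distance between glass and hub above 0.02 m or angle between glass's own z axis and vertical above 0.3 rad).
It fails at once if something around the turntable is moved by more than 30 mm (distance of any of beaker, jar_a, jar_b, carton, brush_pot, clock from where it was at the start of the episode above 0.03 m).
It also fails if it takes over 64 s, if anything falls off the work surface, if the arm or the gripper's body presses on something with over 40 N, if the wrist force passes 120 N, or if a joint passes its speed limit or range.

## Working session

There is one attempt and no reset: what is moved stays moved. The work goes in short steps, Python scripts to look and compute and a tool call to move; the robot and the scene stay as the last step left them, time stands still between calls to the robot, and variables do not carry over. Pictures are saved under pics/ and viewed, and the job is handed in when it is done.

Besides the shell and the picture viewer there is one more tool, called by a JSON object that holds its "name" and its "arguments", one argument or row to a line. step_arm: Moves the arm, as the interface text tells. Its arguments: {"type":"object","properties":{"increments":{"type":"array","items":{"type":"number"}},"fingers":{"type":"number"},"force":{"type":"number"}},"required":["increments"]}

```bash
ls; mkdir -p pics
cat > h.py <<'E'
import numpy as np, cv2
from scipy.spatial.transform import Rotation as Ro
from bench import ctrl
def w(cam,p,P=None):
    P=P or ctrl.camera_params(cam); return np.array(P["R"]).T@(np.array(p)-np.array(P["t"]))
def proj(P,X):
    c=np.array(P["R"])@np.array(X)+np.array(P["t"]); f=200/np.tan(np.radians(P["vertical_fov"])/2)
    return P["cx"]+f*c[0]/c[2],P["cy"]+f*c[1]/c[2]
def save(im,n): cv2.imwrite("pics/"+n,cv2.cvtColor(im,cv2.COLOR_RGB2BGR))
E
python3 - <<'E'
from h import *
s=ctrl.get_state(); print(s['time'],s['position'],s['tool_rot'])
for c in("scene","top"):
    save(ctrl.get_image(c),c+"0.png"); P=ctrl.camera_params(c)
    for n in("turntable","hub","paddle","nose","fin0","fin1","fin2","fin3","glass"):
        r=ctrl.spot_point(c,n)
        print(c,n,[(round(d['score'],2),np.round(w(c,d['xyz'],P),3).tolist(),np.round(proj(P,w(c,d['xyz'],P))).tolist()) for d in r[:3]])
print(ctrl.get_state()['time'])
E
```

```text
pics
0.0 [ 0.19854829 -0.6183455   0.22145486] [ 2.0541763   0.32383104 -2.05501374]
scene turntable [(0.92, [0.486, 0.024, -0.001], [306.0, 208.0]), (0.31, [0.561, 0.095, 0.115], [342.0, 186.0])]
scene hub [(0.62, [0.486, 0.025, 0.039], [306.0, 199.0])]
scene paddle [(0.56, [0.561, 0.098, 0.112], [343.0, 186.0])]
scene nose [(0.56, [0.562, 0.096, 0.032], [341.0, 205.0])]
scene fin0 [(0.97, [0.484, -0.052, 0.071], [283.0, 204.0]), (0.92, [0.485, 0.098, 0.066], [325.0, 182.0]), (0.91, [0.561, 0.023, 0.07], [321.0, 208.0])]
scene fin1 [(0.97, [0.484, -0.052, 0.071], [283.0, 204.0]), (0.92, [0.485, 0.098, 0.066], [325.0, 182.0]), (0.91, [0.561, 0.023, 0.07], [321.0, 208.0])]
scene fin2 [(0.97, [0.484, -0.052, 0.071], [283.0, 204.0]), (0.92, [0.485, 0.098, 0.066], [325.0, 182.0]), (0.91, [0.561, 0.023, 0.07], [321.0, 208.0])]
scene fin3 [(0.97, [0.484, -0.052, 0.071], [283.0, 204.0]), (0.92, [0.485, 0.098, 0.066], [325.0, 182.0]), (0.91, [0.561, 0.023, 0.07], [321.0, 208.0])]
scene glass [(0.85, [0.513, -0.195, -0.001], [248.0, 251.0]), (0.7, [0.448, 0.272, -0.0], [360.0, 166.0]), (0.57,
[... 426 characters left out ...]
(0.74, [0.49, 0.098, 0.072], [298.0, 221.0]), (0.72, [0.487, -0.051, 0.07], [351.0, 223.0])]
top fin1 [(0.78, [0.564, 0.029, 0.065], [322.0, 196.0]), (0.74, [0.49, 0.098, 0.072], [298.0, 221.0]), (0.72, [0.487, -0.051, 0.07], [351.0, 223.0])]
top fin2 [(0.78, [0.564, 0.029, 0.065], [322.0, 196.0]), (0.74, [0.49, 0.098, 0.072], [298.0, 221.0]), (0.72, [0.487, -0.051, 0.07], [351.0, 223.0])]
top fin3 [(0.78, [0.564, 0.029, 0.065], [322.0, 196.0]), (0.74, [0.49, 0.098, 0.072], [298.0, 221.0]), (0.72, [0.487, -0.051, 0.07], [351.0, 223.0])]
top glass [(0.58, [0.451, 0.275, 0.002], [239.0, 235.0]), (0.57, [0.482, 0.028, 0.038], [323.0, 225.0]), (0.46, [0.509, -0.198, -0.001], [398.0, 217.0])]
1.0
```

View pics/scene0.png

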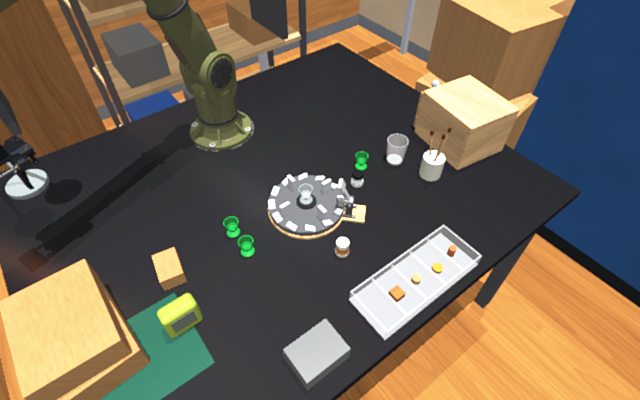

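View pics/top0.png

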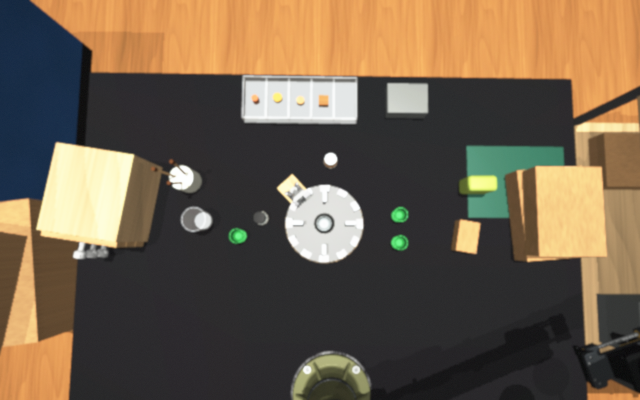

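Run:
```python
import cv2
a=cv2.imread("pics/top0.png")[160:290,250:400]; cv2.imwrite("pics/topc.png",cv2.resize(a,None,fx=4.5,fy=4.5,interpolation=2))
a=cv2.imread("pics/scene0.png")[140:260,220:400]; cv2.imwrite("pics/scenec.png",cv2.resize(a,None,fx=4.4,fy=4.4,interpolation=2))
```

```text
(no output)
```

View pics/topc.png

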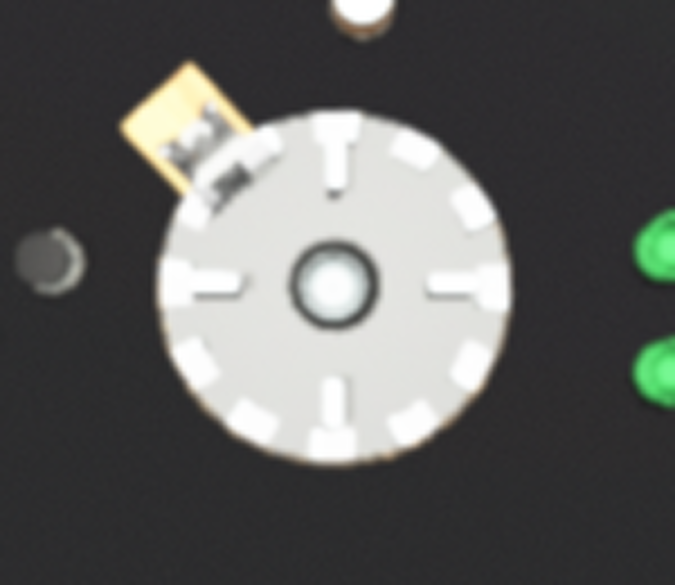

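View pics/scenec.png

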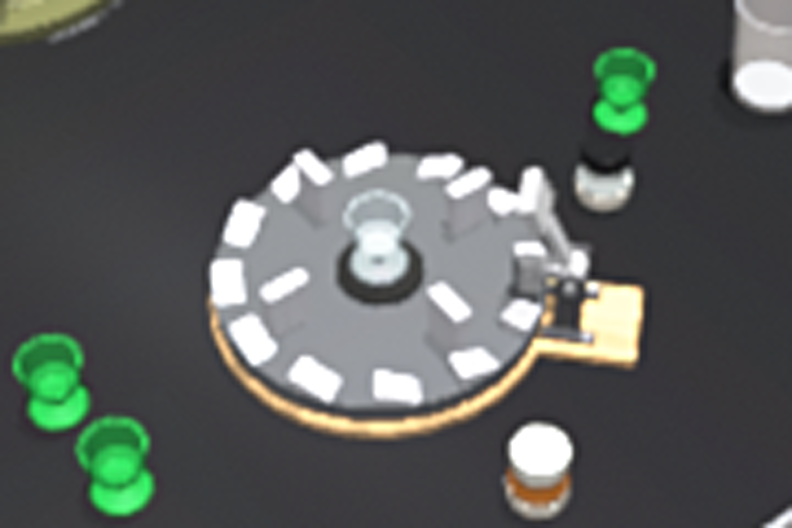

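The top view shows the one wheel at (324,224), with the tongue and pawl to its upper left; the paddle is at about (299,193). The glass standing on the hub is clear, at (324,224) in top and (306,199) in scene. The green glasses at scene (232,227), (246,246) and (361,159) are look-alikes and not meant. The steel paddle above the plywood tongue is the only candidate, and both crops confirm it.

Network heights match the given sizes (hub 0.039, fins 0.07, paddle 0.114). Next I work out the approach.

```bash
cat >> h.py <<'E'
C=np.array([.486,.024]); phi=np.radians(44.)
def pol(r,deg,z,off=0):
    a=np.radians(deg); return np.array([C[0]+r*np.cos(a)-off*np.sin(a),C[1]+r*np.sin(a)+off*np.cos(a),z])
def rotfor(zdeg): # tool x down, tool z along world azimuth
    a=np.radians(zdeg); x=np.array([0,0,-1.]); z=np.array([np.cos(a),np.sin(a),0]); return Ro.from_matrix(np.c_[x,np.cross(z,x),z])
def inc(p,R):
    s=ctrl.get_state(); R0=Ro.from_rotvec(s['tool_rot']); 
    return np.round(R0.inv().apply(np.array(p)-s['position'])*100,2), np.round((R0.inv()*R).as_rotvec(),3)
E
python3 - <<'E'
from h import *
s=ctrl.get_state(); print(Ro.from_rotvec(s['tool_rot']).as_matrix().round(3))
for zd in (44,224,-46,134):
  print(zd,inc(pol(.065,44,.2),rotfor(zd)))
P=ctrl.camera_params("top")
print(ctrl.camera_params("wrist"))
for n in("brush_pot","jar_b","jar_a","beaker"):
    r=ctrl.spot_point("top",n); print(n,[(round(d['score'],2),w("top",d['xyz'],P).round(3)) for d in r[:3]])
m=ctrl.silhouettes("top","turntable")[0]['pixels']; ys,xs=np.nonzero(m); print(xs.min(),xs.max(),ys.min(),ys.max())
E
```

```text
[[-0.     0.306 -0.952]
 [-0.    -0.952 -0.306]
 [-1.     0.     0.   ]]
44 (array([  2.25, -55.29, -52.84]), array([ 2.685, -0.   , -0.   ]))
224 (array([  2.25, -55.29, -52.84]), array([-0.457,  0.   , -0.   ]))
-46 (array([  2.25, -55.29, -52.84]), array([-2.028,  0.   ,  0.   ]))
134 (array([  2.25, -55.29, -52.84]), array([ 1.114,  0.   , -0.   ]))
{'vertical_fov': 63.80803426053749, 'cx': 319.799891170942, 'cy': 198.7937034029043, 'R': array([[ 3.05924010e-01, -9.52055827e-01, -4.49360820e-04],
       [-9.19790447e-01, -2.95677949e-01,  2.57992413e-01],
       [-2.45756046e-01, -7.85127559e-02, -9.66146838e-01]]), 't': array([-0.6500266 , -0.03065614,  0.38945832])}
brush_pot [(0.61, array([0.609, 0.426, 0.002])), (0.33, array([0.486, 0.03 , 0.039]))]
jar_b [(0.56, array([ 0.674,  0.007, -0.002])), (0.47, array([0.506, 0.218, 0.006]))]
jar_a [(0.56, array([ 0.674,  0.007, -0.002])), (0.47, array([0.506, 0.218, 0.006]))]
beaker [(0.59, array([ 0.492,  0.384, -0.001]))]
279 363 176 263
```

{"name": "step_arm", "arguments": {
  "increments": [0, -3.5, -3.3, 0, 0, 0, 0, -3.5, -3.3, 0, 0, 0, 0, -3.5, -3.3, 0, 0, 0, 0, -3.5, -3.3, 0, 0, 0, 0, -3.5, -3.3, 0, 0, 0, 0, -3.5, -3.3, 0, 0, 0, 0, -3.5, -3.3, 0, 0, 0, 0, -3.5, -3.3, 0, 0, 0, 0, -3.5, -3.3, 0, 0, 0, 0, -3.5, -3.3, 0, 0, 0, 0, -3.5, -3.3, 0, 0, 0, 0, -3.5, -3.3, 0, 0, 0],
  "fingers": 0,
  "force": 10
}}

```text
time: 2.75
position: [0.4479, -0.0965, 0.2229]
tool_rot: [2.054, 0.32, -2.053]
ft_force: [1.5, -1.6, -0.1]
grip_width: 0.009
```

Run:
```python
from h import *
print(inc(pol(.065,44,.22),rotfor(224)), ctrl.get_state()['time'])
```

```text
(array([  0.28, -13.18, -13.14]), array([-0.457, -0.   , -0.001])) 2.75
```

{"name": "step_arm", "arguments": {
  "increments": [0, -3.3, -3.3, 0, 0, 0, 0, -3.3, -3.3, 0, 0, 0, 0, -3.3, -3.3, 0, 0, 0, 0, -3.3, -3.2, 0, 0, 0, 0, 0, 0, -0.15, 0, 0, 0, 0, 0, -0.15, 0, 0, 0, 0, 0, -0.157, 0, 0, 0, 0, 0, 0, 0, 0]
}}

```text
time: 3.75
position: [0.5317, 0.0678, 0.2226]
tool_rot: [1.773, 0.714, -1.773]
ft_force: [0.9, -0.3, 0.1]
grip_width: 0.007
```

Run:
```python
from h import *
print(inc(pol(.065,44,.12),rotfor(224)), ctrl.get_state()['time'])
P=ctrl.camera_params("wrist"); save(ctrl.get_image("wrist"),"w1.png")
print("cam",-np.array(P["R"]).T@P["t"])
for n in("turntable","hub","paddle","nose","fin0","glass"):
        r=ctrl.spot_point("wrist",n)
        print(n,[(round(d['score'],2),np.round(w("wrist",d['xyz'],P),3).tolist(),np.round(proj(P,w("wrist",d['xyz'],P))).tolist()) for d in r[:4]])
```

```text
(array([10.26, -0.02, -0.17]), array([-0.002,  0.   , -0.   ])) 3.75
cam [0.58297728 0.1166752  0.38388498]
turntable [(0.73, [0.49, 0.026, 0.002], [320.0, 220.0])]
hub [(0.64, [0.489, 0.026, 0.035], [320.0, 231.0]), (0.52, [0.563, 0.026, 0.069], [371.0, 192.0])]
paddle [(0.56, [0.562, 0.093, 0.113], [323.0, 152.0])]
nose []
fin0 [(0.8, [0.49, 0.098, 0.066], [270.0, 194.0]), (0.66, [0.564, 0.024, 0.069], [373.0, 193.0])]
glass [(0.7, [0.455, 0.279, 0.0], [139.0, 95.0]), (0.62, [0.515, -0.191, -0.001], [447.0, 312.0]), (0.56, [0.485, 0.029, 0.036], [316.0, 231.0]), (0.37, [0.489, 0.097, 0.067], [270.0, 196.0])]
```

View pics/w1.png

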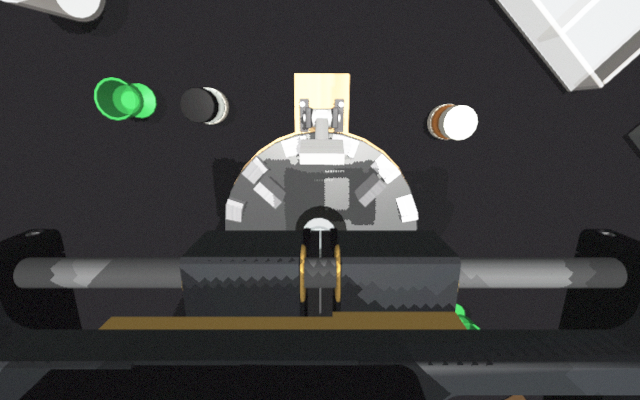

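The wrist view confirms it: tongue at (294–349, 73), pawl and paddle at (322,152), on the radial line through the hub, so the 44° heading holds. Descending inside the paddle.

{"name": "step_arm", "arguments": {
  "increments": [3, 0, 0, 0, 0, 0, 3, 0, 0, 0, 0, 0, 3, 0, 0, 0, 0, 0, 2.6, 0, 0, 0, 0, 0, 0, 0, 0, 0, 0, 0, 0, 0, -0.7, 0, 0, 0, 0, 0, -0.7, 0, 0, 0, 0, 0, -0.7, 0, 0, 0, 0, 0, -0.5, 0, 0, 0, 0, 0, -0.5, 0, 0, 0]
}}

```text
time: 5.35
position: [0.5543, 0.0896, 0.1066]
tool_rot: [1.771, 0.715, -1.771]
ft_force: [-0.7, -1.3, 0.8]
grip_width: 0.008
```

Run:
```python
from h import *
print(inc(pol(.13,44,.107),rotfor(224)), ctrl.get_state()['ft_force'])
save(ctrl.get_image("wrist"),"w2.png")
```

```text
(array([-0.04, -0.02, -3.53]), array([-0.,  0., -0.])) [-0.67318606 -1.30546801  0.79363534]
```

View pics/w2.png

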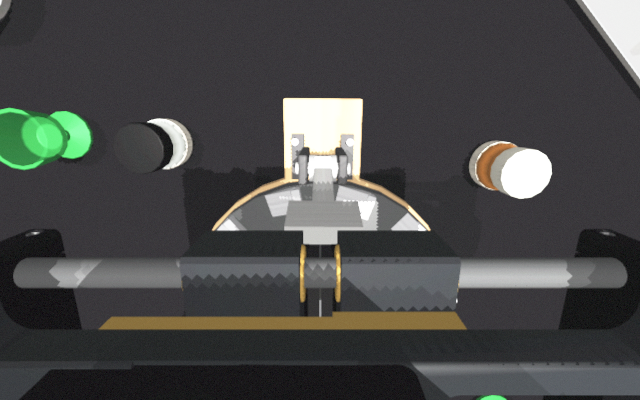

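The paddle sits at (323,215) just outside the finger and is touching it or about to; I continue outward.

{"name": "step_arm", "arguments": {
  "increments": [0, 0, -0.5, 0, 0, 0, 0, 0, -0.5, 0, 0, 0, 0, 0, -0.5, 0, 0, 0, 0, 0, -0.5, 0, 0, 0, 0, 0, -0.5, 0, 0, 0, 0, 0, -0.5, 0, 0, 0, 0, 0, -0.4, 0, 0, 0, 0, 0, 0, 0, 0, 0]
}}

```text
time: 6.4
position: [0.5786, 0.1134, 0.1065]
tool_rot: [1.771, 0.716, -1.771]
ft_force: [0.0, 0.8, 0.1]
grip_width: 0.011
```

Run:
```python
from h import *
print(inc(pol(.13,44,.107),rotfor(224)), ctrl.get_state()['ft_force'])
save(ctrl.get_image("wrist"),"w3.png"); save(ctrl.get_image("scene")[140:260,220:400],"s3.png")
a=cv2.imread("pics/s3.png"); cv2.imwrite("pics/s3.png",cv2.resize(a,None,fx=4.4,fy=4.4))
```

```text
(array([-0.05, -0.  , -0.13]), array([ 0., -0.,  0.])) [0.01519227 0.75727395 0.0741355 ]
```

View pics/w3.png

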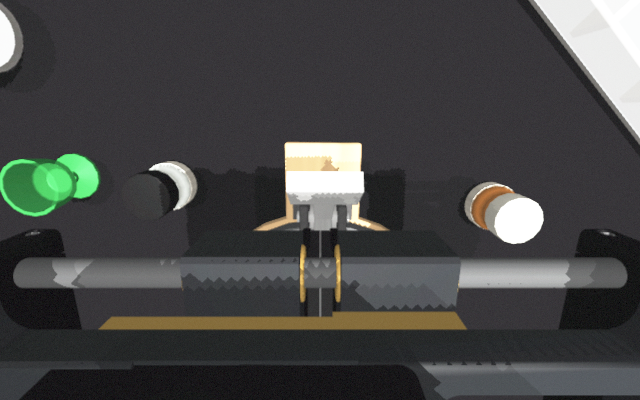

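View pics/s3.png

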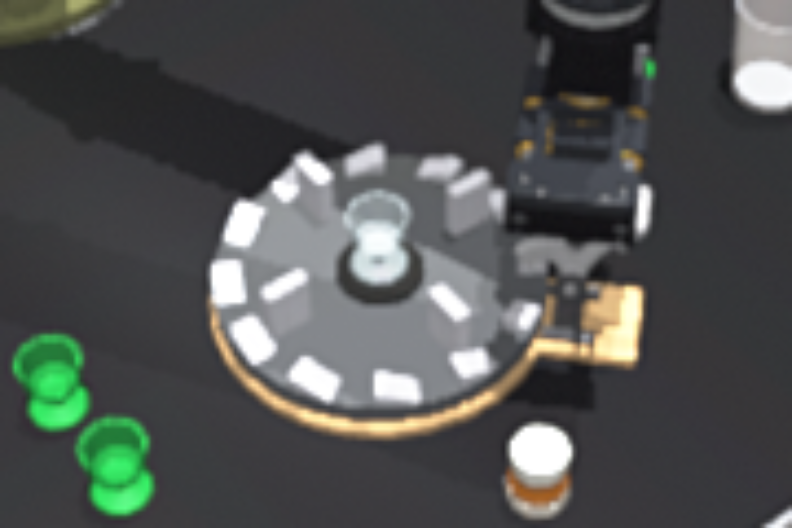

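The paddle has fallen outward to (325,187), clear of the finger, and the wheel, its plates and the glass look unmoved. Backing off inward and up.

{"name": "step_arm", "arguments": {
  "increments": [0, 0, 1.5, 0, 0, 0, 0, 0, 2, 0, 0, 0, -3, 0, 2, 0, 0, 0, -4, 0, 0, 0, 0, 0, -4, 0, 0, 0, 0, 0, 0, 0, 0, 0, 0, 0]
}}

```text
time: 7.25
position: [0.5402, 0.0744, 0.2198]
tool_rot: [1.776, 0.711, -1.766]
ft_force: [-0.2, -0.8, -0.3]
grip_width: 0.004
```

Run:
```python
from h import *
print(inc(pol(.075,270,.2,off=.025),rotfor(180)), ctrl.get_state()['position'])
for c in("scene","top"):
    im=ctrl.get_image(c); P=ctrl.camera_params(c)
    save(im,c+"4.png")
    for n in("fin0","hub","paddle"):
        r=ctrl.spot_point(c,n)
        print(c,n,[(round(d['score'],2),np.round(w(c,d['xyz'],P),3).tolist()) for d in r[:4]])
a=cv2.imread("pics/scene4.png")[140:260,220:400]; cv2.imwrite("pics/s4.png",cv2.resize(a,None,fx=4.4,fy=4.4))
```

```text
(array([ 1.98,  6.99, 10.81]), array([ 0.767, -0.005, -0.003])) [0.54021244 0.0743912  0.21979549]
scene fin0 [(0.98, [0.417, 0.025, 0.07]), (0.93, [0.485, 0.097, 0.067]), (0.81, [0.562, 0.024, 0.069]), (0.75, [0.484, -0.05, 0.067])]
scene hub [(0.7, [0.489, 0.024, 0.038])]
scene paddle [(0.65, [0.557, 0.091, 0.06]), (0.5, [0.605, 0.135, 0.111])]
top fin0 [(0.7, [0.487, -0.052, 0.074]), (0.69, [0.562, 0.029, 0.068]), (0.22, [0.506, 0.218, 0.004])]
top hub []
top paddle []
```

View pics/s4.png

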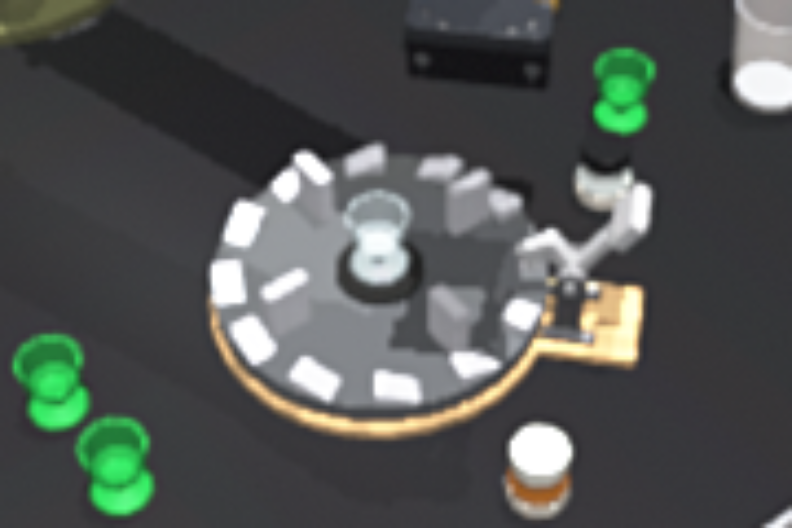

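The pawl is up and stays there (paddle measured at z 0.111 and r 162 mm, as expected when raised), and the wheel is unchanged. Next, fin2, the plate on the robot's right at (0.485, −0.051).

{"name": "step_arm", "arguments": {
  "increments": [0, 1.8, 2.7, 0, 0, 0, 0, 1.8, 2.7, 0, 0, 0, 0, 1.7, 2.7, 0, 0, 0, 0, 1.7, 2.7, 0, 0, 0, 0, 0, 0, 0.16, 0, 0, 0, 0, 0, 0.16, 0, 0, 0, 0, 0, 0.16, 0, 0, 0, 0, 0, 0.16, 0, 0, 0, 0, 0, 0.127, 0, 0, 0, 0, 0, 0, 0, 0]
}}

```text
time: 8.9
position: [0.5096, -0.0504, 0.2161]
tool_rot: [2.219, 0.003, -2.221]
ft_force: [-1.0, 0.2, -0.4]
grip_width: 0.006
```

```bash
sed -i 's/C=np.array(.*); phi/C=np.array([.487,.0245]); phi/' h.py
python3 - <<'E'
from h import *
print(inc(pol(.075,269,.052,off=.025),rotfor(180)), ctrl.get_state()['position'])
E
```

```text
(array([16.41,  0.05, -0.12]), array([0.002, 0.001, 0.   ])) [ 0.50960286 -0.05043836  0.21608242]
```

{"name": "step_arm", "arguments": {
  "increments": [4, 0, 0, 0, 0, 0, 4, 0, 0, 0, 0, 0, 4, 0, 0, 0, 0, 0, 2.5, 0, 0, 0, 0, 0, 1.8, 0, 0, 0, 0, 0, 0, 0, 0, 0, 0, 0]
}}

```text
time: 9.65
position: [0.5089, -0.0504, 0.0525]
tool_rot: [2.218, 0.003, -2.223]
ft_force: [0.4, 0.4, 0.1]
grip_width: 0.002
```

Run:
```python
from h import *
s=ctrl.get_state();print(s['position'],s['ft_force'])
save(ctrl.get_image("scene")[140:260,220:400],"s5.png")
a=cv2.imread("pics/s5.png"); cv2.imwrite("pics/s5.png",cv2.resize(a,None,fx=4.4,fy=4.4))
# plan: finger centre at off d from fin plane, r=.075, fin angle a
for d in (.0145,):
  for wv in (0,-.13,-.26,-.39,-.524):
    a=np.degrees(wv)+269; print(wv,inc(pol(.075,a,.052,off=d),rotfor(a-90)))
```

```text
[ 0.50892309 -0.0503874   0.05246139] [0.35001018 0.40216913 0.06101985]
0 (array([0.16, 0.03, 0.97]), array([0.019, 0.   , 0.   ]))
-0.13 (array([0.16, 0.13, 1.96]), array([0.149, 0.   , 0.   ]))
-0.26 (array([0.16, 0.11, 2.95]), array([0.279, 0.   , 0.   ]))
-0.39 (array([ 0.16, -0.04,  3.93]), array([0.409, 0.   , 0.   ]))
-0.524 (array([ 0.16, -0.33,  4.91]), array([0.543, 0.   , 0.   ]))
```

View pics/s5.png

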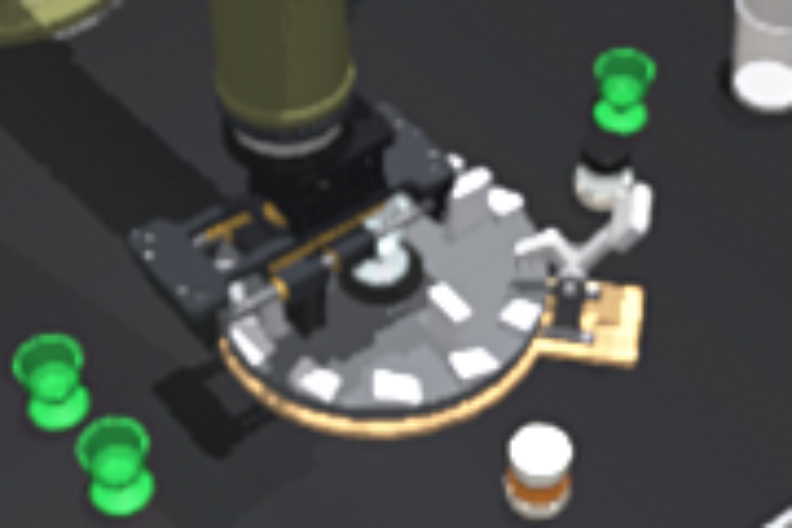

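The finger is down beside fin2 on its counter-clockwise side, and the glass stands clear under the gripper. Pushing along the arc, at first to about −0.39.

{"name": "step_arm", "arguments": {
  "increments": [0, 0, 0.5, 0, 0, 0, 0, 0, 0.5, 0.02, 0, 0, 0, 0.08, 0.49, 0.065, 0, 0, 0, 0.08, 0.49, 0.065, 0, 0, 0, 0.08, 0.49, 0.065, 0, 0, 0, 0.08, 0.49, 0.065, 0, 0, 0, 0.08, 0.49, 0.065, 0, 0, 0, 0.08, 0.49, 0.065, 0, 0, 0, 0, 0, 0, 0, 0]
}}

```text
time: 10.82
position: [0.47, -0.0502, 0.0541]
tool_rot: [-1.998, 0.415, 1.996]
ft_force: [-0.6, -0.4, 0.0]
grip_width: 0.005
```

Run:
```python
from h import *
s=ctrl.get_state();print(s['position'],s['ft_force'])
for c in("scene","top"):
    im=ctrl.get_image(c); P=ctrl.camera_params(c); save(im,c+"6.png")
    r=ctrl.spot_point(c,"fin0")
    for d in r[:5]:
        X=w(c,d['xyz'],P); v=X[:2]-C; print(c,round(d['score'],2),X.round(3),np.hypot(*v).round(3),np.degrees(np.arctan2(v[1],v[0])).round(1))
a=cv2.imread("pics/scene6.png")[140:260,220:400]; cv2.imwrite("pics/s6.png",cv2.resize(a,None,fx=4.4,fy=4.4))
print(inc(pol(.075,239,.052,off=.0145),rotfor(149)))
```

```text
[ 0.47003439 -0.0502034   0.054144  ] [-0.62257213 -0.38708526  0.02797387]
scene 0.86 [0.421 0.056 0.07 ] 0.073 154.7
scene 0.86 [ 0.452 -0.041  0.065] 0.075 -118.4
scene 0.6 [ 0.552 -0.011  0.071] 0.074 -28.7
scene 0.59 [0.519 0.091 0.065] 0.074 64.0
top 0.94 [ 0.453 -0.046  0.071] 0.078 -115.7
top 0.9 [0.419 0.057 0.072] 0.075 154.5
top 0.66 [0.521 0.09  0.074] 0.074 62.6
top 0.6 [ 0.559 -0.004  0.069] 0.078 -21.9
(array([0.16, 0.11, 0.98]), array([ 0.132, -0.   , -0.   ]))
```

View pics/s6.png

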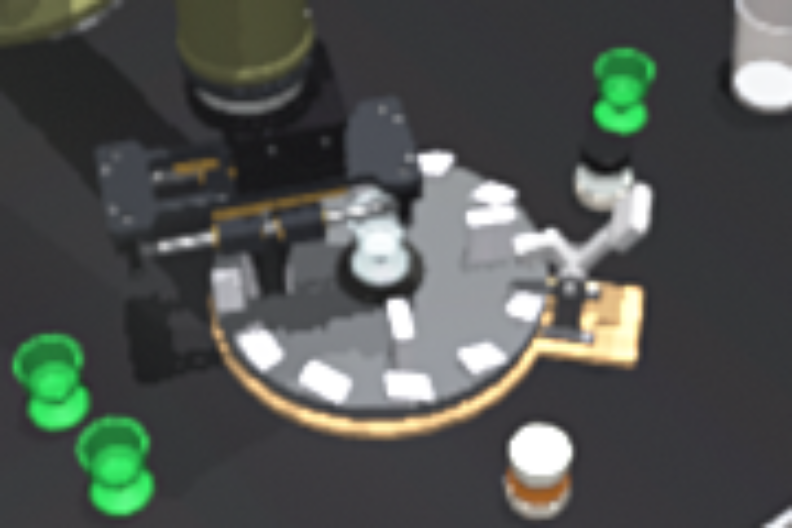

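The wheel has turned; the plates average about −26° (the target is −31°). A small further push of about 0.085 rad, then back off and measure.

{"name": "step_arm", "arguments": {
  "increments": [0, 0.05, 0.32, 0.04, 0, 0, 0, 0.05, 0.32, 0.04, 0, 0, 0, 0, 0, 0, 0, 0, 0, 0, -0.6, 0, 0, 0, 0, 0, -0.8, 0, 0, 0, -3, 0, 0, 0, 0, 0, -4, 0, 0, 0, 0, 0, -4, 0, 0, 0, 0, 0, -4, 0, 0, 0, 0, 0, 0, 0, 0, 0, 0, 0]
}}

```text
time: 12.28
position: [0.479, -0.0553, 0.2069]
tool_rot: [-1.955, 0.487, 1.941]
ft_force: [-0.5, -0.6, 0.1]
grip_width: 0.007
```

Run:
```python
from h import *
s=ctrl.get_state();print(s['position'],s['ft_force'])
A=[]
for c in("scene","top"):
    im=ctrl.get_image(c); P=ctrl.camera_params(c); save(im,c+"7.png")
    for d in ctrl.spot_point(c,"fin0")[:5]:
        X=w(c,d['xyz'],P); v=X[:2]-C; print(c,round(d['score'],2),X.round(3),np.hypot(*v).round(3),np.degrees(np.arctan2(v[1],v[0])).round(1)%90-90)
    for n in ("paddle","hub","nose"): print(n,[(round(d['score'],2),w(c,d['xyz'],P).round(3)) for d in ctrl.spot_point(c,n)[:2]])
a=cv2.imread("pics/scene7.png")[140:260,220:400]; cv2.imwrite("pics/s7.png",cv2.resize(a,None,fx=4.4,fy=4.4))
a=cv2.imread("pics/top7.png")[160:290,250:400]; cv2.imwrite("pics/t7.png",cv2.resize(a,None,fx=4.5,fy=4.5,interpolation=2))
print(inc(pol(.205,44,.2),rotfor(224)))
```

```text
[ 0.47900389 -0.05531821  0.20686504] [-0.52825745 -0.63120464  0.1345677 ]
scene 0.96 [ 0.55  -0.017  0.068] 0.075 -33.2
scene 0.91 [0.523 0.086 0.063] 0.071 -30.1
scene 0.75 [ 0.446 -0.039  0.067] 0.075 -33.0
paddle [(0.55, array([0.604, 0.137, 0.113]))]
hub [(0.87, array([0.488, 0.024, 0.039])), (0.32, array([0.496, 0.215, 0.003]))]
nose [(0.56, array([0.555, 0.094, 0.065]))]
top 0.97 [ 0.554 -0.012  0.068] 0.077 -28.799999999999997
top 0.95 [ 0.448 -0.044  0.071] 0.079 -30.0
top 0.67 [0.529 0.085 0.076] 0.074 -34.6
top 0.47 [ 0.453 -0.39  -0.002] 0.416 -4.700000000000003
paddle [(0.78, array([0.607, 0.137, 0.113]))]
hub [(0.59, array([0.488, 0.022, 0.036]))]
nose [(0.73, array([0.552, 0.089, 0.063]))]
(array([  0.29, -27.01,  -3.57]), array([-1.257e+00,  1.000e-03,  0.000e+00]))
```

View pics/s7.png

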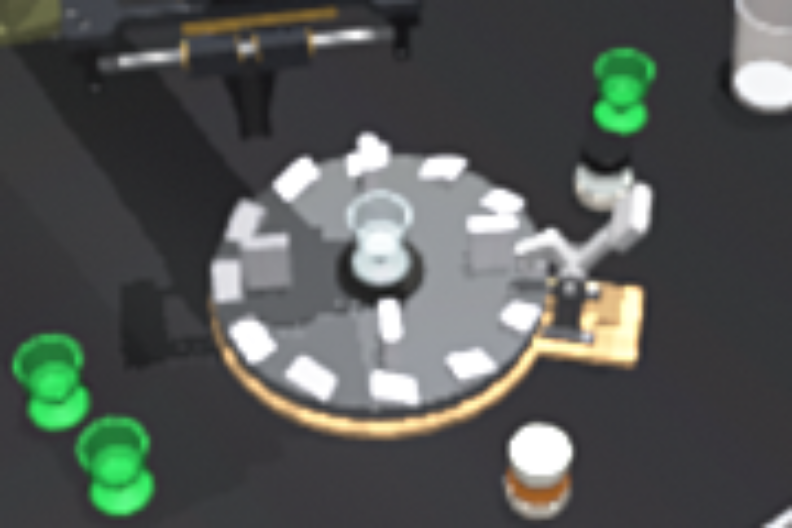

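View pics/t7.png

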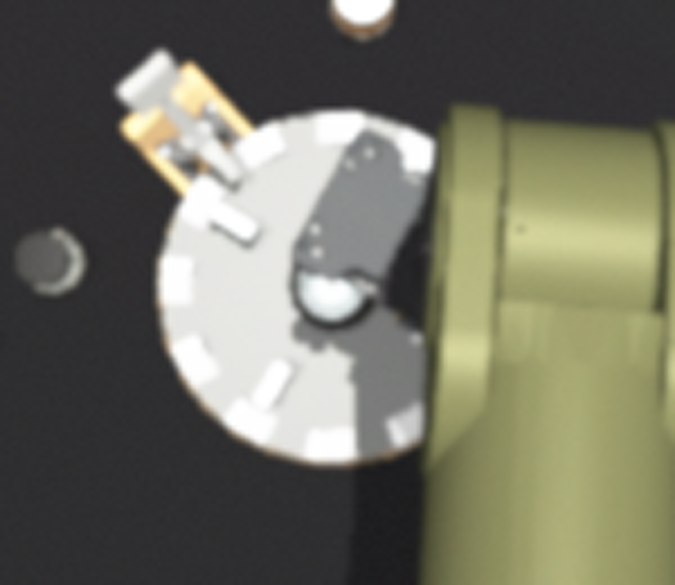

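The wheel is now one notch back: plates average about −31.6° against a target of −31°, and the teeth are back at their original pixels in the crop. The pawl is still raised and the glass is upright. Moving to the outside of the paddle.

{"name": "step_arm", "arguments": {
  "increments": [0, -4.5, -0.6, 0, 0, 0, 0, -4.5, -0.6, 0, 0, 0, 0, -4.5, -0.6, 0, 0, 0, 0, -4.5, -0.6, 0, 0, 0, 0, -4.5, -0.6, 0, 0, 0, 0, -4.5, -0.6, 0, 0, 0]
}}

```text
time: 13.52
position: [0.6359, 0.1674, 0.203]
tool_rot: [-1.947, 0.487, 1.948]
ft_force: [0.9, -1.3, 1.2]
grip_width: 0.008
```

{"name": "step_arm", "arguments": {
  "increments": [0, 0, 0, -0.157, 0, 0, 0, 0, 0, -0.157, 0, 0, 0, 0, 0, -0.157, 0, 0, 0, 0, 0, -0.157, 0, 0, 0, 0, 0, -0.157, 0, 0, 0, 0, 0, -0.157, 0, 0, 0, 0, 0, -0.157, 0, 0, 0, 0, 0, -0.157, 0, 0, 0, 0, 0, 0, 0, 0]
}}

```text
time: 14.65
position: [0.635, 0.1664, 0.203]
tool_rot: [1.773, 0.714, -1.774]
ft_force: [-0.1, -0.5, -0.2]
grip_width: 0.005
```

Run:
```python
from h import *
print(inc(pol(.207,44,.108),rotfor(224)))
save(ctrl.get_image("wrist"),"w8.png")
```

```text
(array([ 9.5 , -0.06, -0.2 ]), array([-0.003,  0.   ,  0.001]))
```

View pics/w8.png

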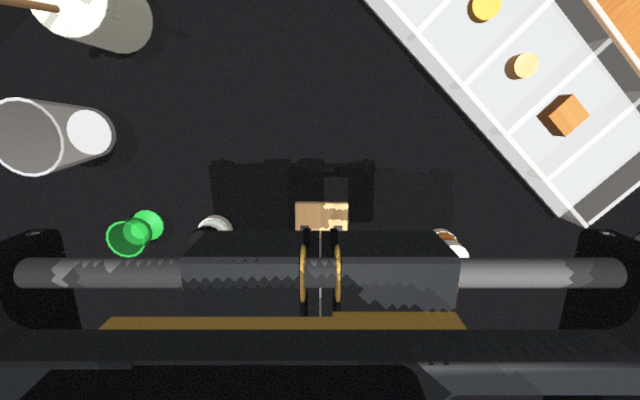

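The tongue end shows at (321,215) with nothing in the way below. Descending outside the paddle, then pushing inward.

{"name": "step_arm", "arguments": {
  "increments": [3, 0, 0, 0, 0, 0, 3, 0, 0, 0, 0, 0, 2.5, 0, 0, 0, 0, 0, 1, 0, 0, 0, 0, 0, 0, 0, 0, 0, 0, 0, 0, 0, 1, 0, 0, 0, 0, 0, 1, 0, 0, 0, 0, 0, 0.6, 0, 0, 0, 0, 0, 0.5, 0, 0, 0, 0, 0, 0.5, 0, 0, 0, 0, 0, 0.5, 0, 0, 0, 0, 0, 0, 0, 0, 0]
}}

```text
time: 16.2
position: [0.6051, 0.1375, 0.1083]
tool_rot: [1.772, 0.714, -1.773]
ft_force: [0.6, -0.5, -0.2]
grip_width: 0.005
```

{"name": "step_arm", "arguments": {
  "increments": [0, 0, 0.5, 0, 0, 0, 0, 0, 0.5, 0, 0, 0, 0, 0, 0.5, 0, 0, 0, 0, 0, 0.5, 0, 0, 0, 0, 0, 0, 0, 0, 0]
}}

```text
time: 16.82
position: [0.5909, 0.1236, 0.1085]
tool_rot: [1.772, 0.714, -1.773]
ft_force: [-0.4, 0.3, -0.1]
grip_width: 0.006
```

Run:
```python
from h import *
print(inc(pol(.14,44,.108),rotfor(224)))
im=ctrl.get_image("scene"); P=ctrl.camera_params("scene"); save(im,"scene9.png")
for n in ("paddle","nose"): print(n,[(round(d['score'],2),w("scene",d['xyz'],P).round(3)) for d in ctrl.spot_point("scene",n)[:2]])
a=cv2.imread("pics/scene9.png")[140:260,220:400]; cv2.imwrite("pics/s9.png",cv2.resize(a,None,fx=4.4,fy=4.4))
```

```text
(array([ 0.05, -0.08,  0.36]), array([-0.002,  0.   , -0.   ]))
paddle [(0.49, array([0.572, 0.109, 0.12 ]))]
nose [(0.69, array([0.558, 0.092, 0.039]))]
```

View pics/s9.png

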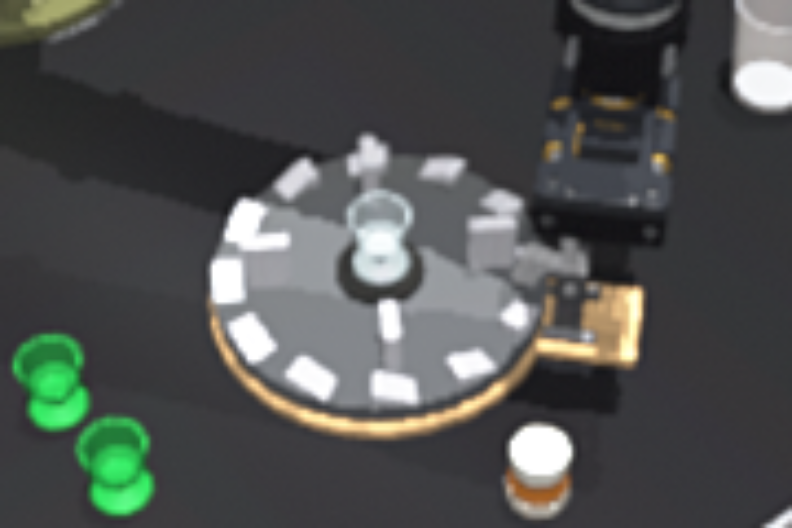

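The paddle is part way down (r about 120 mm). Either it is still falling or the nose rests on something, so I look again after pressing on by a few mm.

{"name": "step_arm", "arguments": {
  "increments": [0, 0, 0.4, 0, 0, 0, 0, 0, 0, 0, 0, 0, 0, 0, 0, 0, 0, 0]
}}

```text
time: 17.35
position: [0.5882, 0.1215, 0.1085]
tool_rot: [1.772, 0.715, -1.772]
ft_force: [-0.5, 0.5, 0.4]
grip_width: 0.006
```

Run:
```python
from h import *
im=ctrl.get_image("scene"); P=ctrl.camera_params("scene"); save(im,"scene10.png")
save(ctrl.get_image("wrist"),"w10.png")
for n in ("paddle","nose"): print(n,[(round(d['score'],2),w("scene",d['xyz'],P).round(3)) for d in ctrl.spot_point("scene",n)[:2]])
a=cv2.imread("pics/scene10.png")[140:260,220:400]; cv2.imwrite("pics/s10.png",cv2.resize(a,None,fx=4.4,fy=4.4))
```

```text
paddle [(0.71, array([0.56 , 0.097, 0.114]))]
nose [(0.57, array([0.559, 0.096, 0.03 ])), (0.44, array([ 0.599, -0.429, -0.002]))]
```

View pics/s10.png

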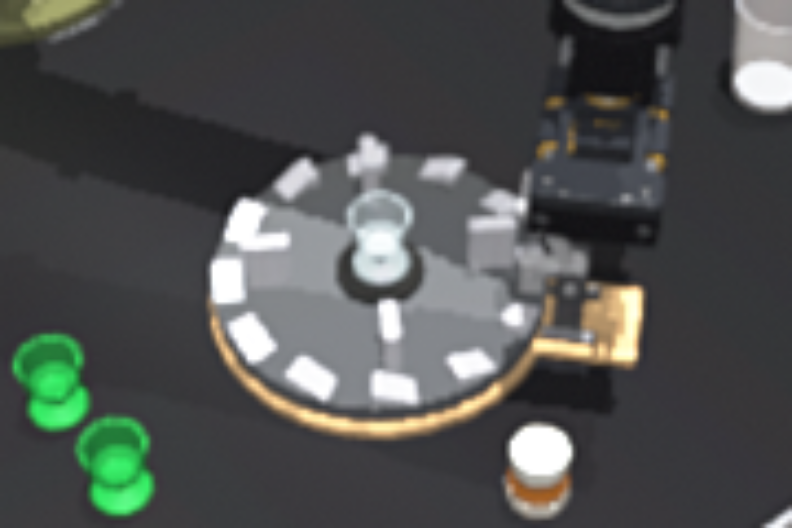

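The pawl has now dropped home (paddle z 0.114, nose z 0.030, the same as at the start). Retreating outward and up for a final check.

{"name": "step_arm", "arguments": {
  "increments": [0, 0, -2, 0, 0, 0, 0, 0, -3, 0, 0, 0, -2, 0, -2, 0, 0, 0, -4, 0, 0, 0, 0, 0, -4, 0, 0, 0, 0, 0, 0, 0, 0, 0, 0, 0]
}}

```text
time: 18.3
position: [0.6402, 0.1716, 0.2123]
tool_rot: [1.778, 0.715, -1.766]
ft_force: [0.5, -0.5, -0.4]
grip_width: 0.007
```

Run:
```python
from h import *
s=ctrl.get_state();print(s['position'],s['ft_force'])
for c in("scene","top"):
    im=ctrl.get_image(c); P=ctrl.camera_params(c); save(im,c+"11.png")
    for d in ctrl.spot_point(c,"fin0")[:5]:
        X=w(c,d['xyz'],P); v=X[:2]-C; print(c,round(d['score'],2),X.round(3),np.hypot(*v).round(3),np.degrees(np.arctan2(v[1],v[0])).round(1)%90-90)
    for n in ("paddle","hub","nose","glass"): print(n,[(round(d['score'],2),w(c,d['xyz'],P).round(3)) for d in ctrl.spot_point(c,n)[:3]])
a=cv2.imread("pics/scene11.png")[140:260,220:400]; cv2.imwrite("pics/s11.png",cv2.resize(a,None,fx=4.4,fy=4.4,interpolation=2))
```

```text
[0.64022723 0.17155092 0.21228766] [ 0.5359508  -0.47691304 -0.39474467]
scene 0.94 [ 0.445 -0.035  0.069] 0.073 -35.5
scene 0.94 [ 0.552 -0.015  0.069] 0.076 -31.4
scene 0.86 [0.422 0.061 0.07 ] 0.074 -29.5
scene 0.73 [0.522 0.087 0.063] 0.072 -29.4
paddle [(0.59, array([0.559, 0.096, 0.113]))]
hub [(0.67, array([0.487, 0.025, 0.036]))]
nose [(0.55, array([0.559, 0.097, 0.033])), (0.19, array([ 0.604, -0.425,  0.001]))]
glass [(0.72, array([ 0.511, -0.192,  0.   ])), (0.7, array([ 0.486,  0.026, -0.001])), (0.64, array([0.483, 0.025, 0.04 ]))]
top 0.95 [ 0.552 -0.013  0.067] 0.076 -30.1
top 0.94 [ 0.449 -0.043  0.072] 0.077 -29.200000000000003
paddle []
hub [(0.89, array([0.487, 0.026, 0.036]))]
nose [(0.49, array([ 0.452, -0.388, -0.002]))]
glass [(0.76, array([0.454, 0.275, 0.002])), (0.69, array([ 0.509, -0.199,  0.003])), (0.52, array([ 0.435, -0.193, -0.   ]))]
```

View pics/s11.png

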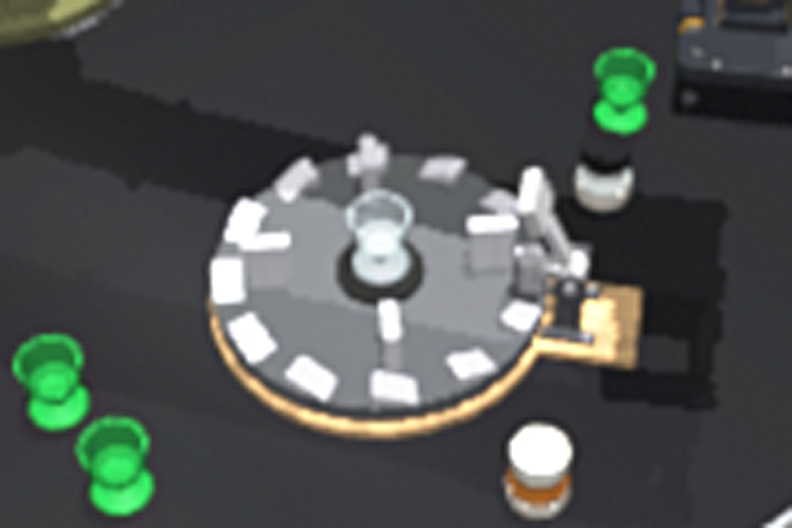

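View pics/top11.png

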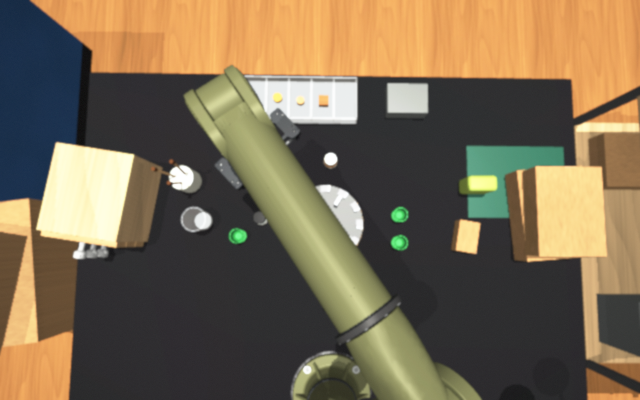

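The final scene crop shows the pawl down exactly where it started, with the paddle at (533,185). The plates sit at about −31°, the glass is upright on the hub, and everything around the turntable is unmoved.

```bash
python3 -c "
from h import *
print(ctrl.close_job())"
```

```text
the job is handed in; nothing more can be done
None
```

The job is handed in at about 19 s of the 64 s allowed. The turntable is one notch back, with the pawl down in the next gap. `close_job` gives no verdict, so this rests on my own checks.

**What I did:** With the gripper shut, I pushed the paddle outward with the fingertips until the pawl fell to its raised stop. I then pushed the right-hand finger plate clockwise along its arc and tipped the pawl back from outside. Nothing was gripped.

**Last checks:**
- **Wheel:** the plates stand at about −31° on average, where −31° is one notch back. Single network readings scattered from −29° to −35.5°, but in the scene picture the teeth are back at the same pixels as at the start.
- **Pawl:** the paddle is at height 0.113 m and the nose at 0.033 m, both as at the start. Partway through the push, one look caught it still half down; the next showed it home.
- **Glass and surroundings:** the glass is upright, within about 4 mm of the hub centre, and the things around the turntable look unmoved in the pictures. In the last top view the arm hid the pawl and the glass, so both are confirmed by the scene camera only.
- **Robot:** it is about 10 cm clear, touching nothing.

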